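# Ring the bell and show the soap recipe's next step

### The arm

A 7-joint arm with a two-finger parallel gripper is mounted at the origin on the work surface. World frame = base frame: x ahead of the robot, y to its left, z up, the work surface at z = 0. Lengths are in m, angles in rad, forces in N, time in s.
With the tool pointing down it reaches from about 0.4 to 0.85 m from the base axis. Payload 4.4 kg.
Tool frame: the origin (TCP) lies between the finger pads, 19 mm behind the fingertips; this is the grasp point; z points along the fingers, y is the line along which they close (so a half turn about z gives the same grasp; the last joint's range is limited). The gripper opens to 94 mm and grips with 3 to 60 N. Pads are 16 mm wide; open, the fingers measure 119 mm over their backs; the gripper's body (75 mm by 177 mm) begins 78 mm behind the grasp point.
Start: joints at [-1.409, 0.628, 0.038, 1.517, -0.027, 0.996, -0.02], TCP at [0.147, 0.633, 0.224] pointing down, gripper open.
Joint ranges: [-3.06, 3.06], [-0.37, 2.12], [-1.25, 1.32], [0.18, 2.47], [-1.1, 4.24], [0.23, 1.98], [-2.94, 2.94]. Speed limits (rad/s): [2.57, 2.57, 3.14, 3.14, 3.14, 3.14, 3.14].

### API

Orientations are given as a unit quaternion [x, y, z, w].
In Python, from station import r, cam, order gives the robot as it stands (r), with the cameras (cam) and the job (order).
- The arm moves only by the shell command python3 jog.py [OPENING] [FORCE], which reads ROWS from standard input. ROWS is a JSON list that holds a single list of rows (three levels of brackets), with 1 to 5 rows, each of 6 numbers: dx, dy, dz in normalised numbers (1 is 20 cm), then a rotation vector rx, ry, rz in parts of the range, where 1.0 means pi rad; each row is the pose to reach, as a shift and turn from the pose commanded when the command began, along the tool's axes at that moment; what a row does not reach only later rows make up. A row lasts 1/12 s, in which the tool goes at most 0.0417 m and 0.125 rad, less where a joint would pass 70% of its speed; a pose out of reach is approached as far as the arm can. OPENING is the opening from 0.0 (shut) to 1.0 (fully open), set as the command begins (- or left out keeps the last). The fingers move at their own pace and stop on an object; FORCE is the grip in N (left out, the last holds). Time passes only in rows, so rows that do not move let the fingers close. It prints the time, the measured TCP pose, the force, the opening and the grip force at its end. No shift or turn number may pass 1 either way. Input that does not fit is refused with a message, and nothing moves.
- r.get_state(): the state, without advancing time (a new reading comes with each control period).
- cam.read_camera(name): name is "side" or "top"; returns the picture (384x512x3 uint8, red, green, blue); there is no depth.
- cam.camera_info(name): a dict with "fx", "fy", "cx", "cy" (pixels), "xyz" and "attitude" of the camera in the world. Camera axes: x right, y down, z forward; pixel columns grow to the right and rows downward; lengths in m; the calibration is good to about 2 mm. A picture is of the moment at which its call begins. camera_info takes no time and is no camera call.
- order.finish_job(): hands the job in; it is judged then, once.
The state is a dict: "clock": time; "joints": joint angles; "joint_vel": joint speeds; "effort": joint torques, N m; "tcp_pos": TCP position; "orientation": TCP orientation; "contact_force": force on the tool from outside, world axes, zero at the start; "wrist_torque": the same for the moment, N m; "opening": opening from 0.0 (shut) to 1.0 (fully open); "gripper_force": force on a finger pad.
Only numpy, scipy, OpenCV 4.12 (cv2) and the standard library are available. Lean on these libraries where they do the work, as an engineer would, in place of code of your own. Each camera call takes 0.05 s, during which the arm holds its last target. There are 200 camera calls.

### The job

Show the children the next step of the soap making: press the plunger of the counter bell to ring it, then point at the shortest of the three dropper bottles, and last at the small round well of the pink mould. To point, keep the hand pointing down, come down from above until the fingertips are one to three centimetres over the centre of the thing without touching it, and stay there about two seconds; do not point at the other bottles or the large round well. Leave everything standing where it is, and finish with the hand still pointing at the small well.

Things in the scene. Friction and masses are not known exactly. Their poses are not given: they have to be found in the camera images.
- bell_top (a point): counter bell, fixed on the table: black foot 88 mm across, steel dome, and on top a small steel plunger 20 mm across; this point is the centre of the plunger's upper face, 70 mm above the table when not pressed; the dome's top is 21 mm lower
- bell_plunger (a joint): travel of the bell's plunger in m: 0 is up, 0.007 fully pressed; the bell rings at 0.004. A spring resists with 1.4 N at first and 4 N fully down and brings it back up
- mould: pink silicone soap mould, fixed on the table, 205 x 150 mm and 34 mm high, at any yaw; origin at the centre of its underside. Six wells 24 mm deep, open upwards: four oblong ones (50 x 56 mm) at the corners, and along the short middle line (its y axis) one large and one small round well
- small_round_well (a point): centre of the mouth of the small round well (34 mm across), level with the mould's top face, 34 mm above the table; 35 mm from the mould's centre on its -y axis
- large_round_well (a point): centre of the mouth of the large round well (54 mm across), 35 mm from the mould's centre on its +y axis; not to be pointed at
- short_bottle: short dropper bottle, loose: amber glass 34 mm across with a paper label and a white nozzle; 62 mm tall, standing on a wooden board 12 mm thick, about 85 mm from the next bottle in the row of three (order varies); origin at the centre of its underside
- short_bottle_top (a point): top centre of the short bottle's nozzle, 62 mm above its underside
- middle_bottle: middle dropper bottle, loose: amber glass 34 mm across with a paper label and a white nozzle; 84 mm tall, standing on a wooden board 12 mm thick, about 85 mm from the next bottle in the row of three (order varies); origin at the centre of its underside
- middle_bottle_top (a point): top centre of the middle bottle's nozzle, 84 mm above its underside
- tall_bottle: tall dropper bottle, loose: amber glass 34 mm across with a paper label and a white nozzle; 106 mm tall, standing on a wooden board 12 mm thick, about 85 mm from the next bottle in the row of three (order varies); origin at the centre of its underside
- tall_bottle_top (a point): top centre of the tall bottle's nozzle, 106 mm above its underside
- cup: clear plastic cup, 66 mm across, 75 mm tall, standing about 105 mm beyond the bell; loose, origin at the centre of its underside; to be left alone
- soap_bar: cream soap bar, 55 x 45 x 22 mm, lying about 110 mm from the bell on the robot's side; loose, origin at the centre of its underside; to be left alone
- beaker: clear plastic beaker, 80 mm across, 130 mm tall, near the far rim of the tray; loose, origin at the centre of its underside; to be left alone
- tub: open clear plastic tub, 100 x 150 x 75 mm, near the far rim; loose, origin at the centre of its underside; to be left alone
- spray_bottle: slim clear bottle with white cap, 42 mm across, 130 mm tall, near the far rim; loose, origin at the centre of its underside; to be left alone
- jar: glass jar, 60 mm across, 60 mm tall, near the far rim; loose, origin at the centre of its underside; to be left alone

How it is judged:
By the outcome, as a careful person would: the job done as asked, in the order asked, and still so for the second after the job is handed in, with the robot touching nothing.
It also fails if it takes over 54 s, if anything falls off the work surface, if the arm or the gripper's body presses on something with over 40 N, if the wrist force passes 120 N, or if a joint passes its speed limit or range.

## Working session

There is one attempt and no reset: what is moved stays moved. The work goes in short steps, Python scripts to look and compute and a shell command to move; the robot and the scene stay as the last step left them, time stands still between calls to the robot, and variables do not carry over. Pictures are saved under pics/ and viewed, at most 10 in all, crops included, and the job is handed in when it is done.

```bash
mkdir -p pics; ls
python3 - <<'E'
from station import r, cam, order
import cv2
for n in("top","side"):
    cv2.imwrite(f"pics/{n}0.png",cam.read_camera(n)[:,:,::-1]); print(cam.camera_info(n))
s=r.get_state();print(s['clock'],s['tcp_pos'],s['orientation'],s['opening'])
E
```

```text
jog.py
pics
station.py
{'fx': 431.34791246561906, 'fy': 431.34791246561906, 'cx': 263.8154204970406, 'cy': 194.4655673916298, 'xyz': array([0.30611206, 0.01764748, 1.39061628]), 'attitude': array([-0.7003422 ,  0.7069087 , -0.06998973,  0.0700167 ])}
{'fx': 370.9910581283788, 'fy': 370.9910581283788, 'cx': 258.80474559506, 'cy': 189.56508161665744, 'xyz': array([ 0.26029073, -0.74370054,  0.55960304]), 'attitude': array([ 0.85112679, -0.17511749,  0.10480943, -0.48366521])}
0.1 [0.14666824 0.63268212 0.22348907] [ 1.13681652e-01  9.93516903e-01 -8.00339116e-04 -6.86352685e-05] 0.9992375184726152
```

View pics/top0.png

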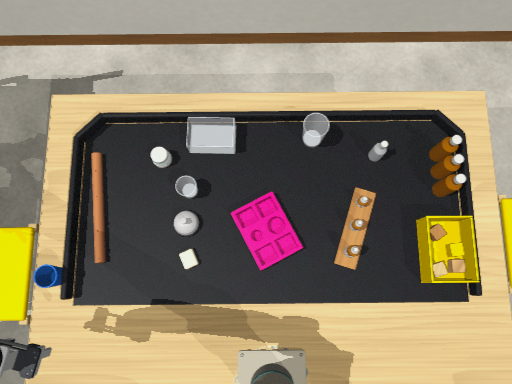

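View pics/side0.png

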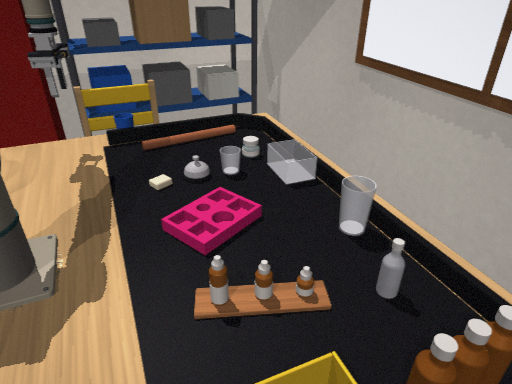

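The top view shows the bell at (186,222), the mould at (267,231) with its small well at about (257,236), and the bottles at (354,251), (358,224) and (363,201). In the side view the short bottle is the far one (306,270), so it is at (363,201) in the top view.

```bash
python3 - <<'E'
import cv2,numpy as np
t=cv2.imread("pics/top0.png");s=cv2.imread("pics/side0.png")
def c(im,x,y,w,h,k=8): return cv2.resize(im[y:y+h,x:x+w],None,fx=k,fy=k,interpolation=cv2.INTER_NEAREST)
a=np.hstack([c(t,165,200,45,45),c(t,340,185,45,45)]);b=np.hstack([c(s,175,145,45,30),c(s,285,255,45,30)])
cv2.imwrite("pics/crops.png",cv2.resize(np.vstack([a,b]),None,fx=1,fy=1))
E
cat > h.py <<'E'
import numpy as np,cv2
from scipy.spatial.transform import Rotation as R
from station import r, cam, order
def ray(n,p):
    c=cam.camera_info(n);d=R.from_quat(c['attitude']).apply([(p[0]-c['cx'])/c['fx'],(p[1]-c['cy'])/c['fy'],1])
    return np.array(c['xyz']),d/np.linalg.norm(d)
def plane(n,p,z):
    o,d=ray(n,p);return o+d*(z-o[2])/d[2]
def tri(p,q):
    o,d=ray("top",p);e,f=ray("side",q)
    k=np.linalg.lstsq(np.c_[d,-f],e-o,rcond=None)[0]
    a,b=o+d*k[0],e+f*k[1];return (a+b)/2,np.linalg.norm(a-b)
def proj(n,P):
    c=cam.camera_info(n);v=R.from_quat(c['attitude']).inv().apply(np.array(P)-c['xyz'])
    return np.round([c['fx']*v[0]/v[2]+c['cx'],c['fy']*v[1]/v[2]+c['cy']],1)
E
python3 - <<'E'
from h import *
np.set_printoptions(precision=4,suppress=True)
for n in("top","side"):
    im=cv2.imread(f"pics/{n}0.png");hsv=cv2.cvtColor(im,cv2.COLOR_BGR2HSV)
    m=cv2.inRange(hsv,(145,120,60),(175,255,255))
    cs,h=cv2.findContours(m,cv2.RETR_CCOMP,cv2.CHAIN_APPROX_NONE)
    for k,c in enumerate(cs):
        A=cv2.contourArea(c)
        if A>15: print(n,h[0,k,3],A,np.array(cv2.minAreaRect(c)[0]), plane(n,np.mean(cv2.boxPoints(cv2.minAreaRect(c)),0),.034), [np.round(x,1) for x in cv2.minAreaRect(c)[1:]])
    w=cv2.inRange(hsv,(0,0,150),(180,60,255))
    x0,y0,x1,y1=(340,185,385,262) if n=="top" else (205,250,320,300)
    cs,_=cv2.findContours(w[y0:y1,x0:x1],cv2.RETR_EXTERNAL,cv2.CHAIN_APPROX_NONE)
    for c in cs: print(n,'white',np.array(cv2.boundingRect(c))+[x0,y0,0,0])
E
```

```text
top -1 3122.0 [266.2936 230.1409] [0.4639 0.0097 0.034 ] [array([66. , 49.3]), np.float64(62.0)]
top white [344 249   9   8]
top white [351 247   8   7]
top white [347 247   1   1]
top white [349 223   9   8]
top white [355 220   8   7]
top white [361 206   2   1]
top white [356 201   4   6]
top white [360 196   8   7]
side -1 3810.0 [212.9623 219.6321] [ 0.458  -0.0219  0.034 ] [array([53.3, 98.2]), np.float64(60.9)]
side white [302 291   5   5]
side white [301 291   1   1]
side white [260 288   5  11]
side white [214 288   6  12]
side white [213 287   1   1]
side white [257 286   1   1]
side white [296 285   1   1]
side white [210 285   2   2]
side white [255 284   1   1]
side white [300 266  10  11]
side white [259 260   8  11]
side white [212 255   9  12]
```

View pics/crops.png

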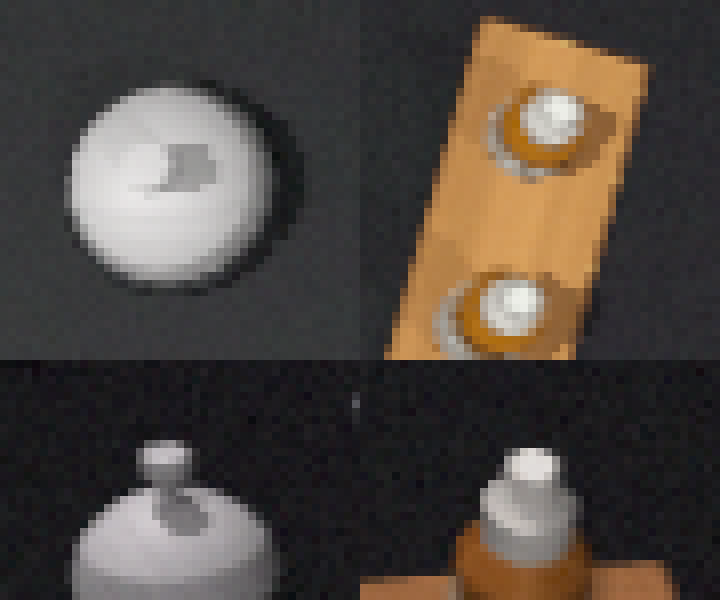

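The crops show the plunger at about (182.4,219.9) top and (195.1,155.1) side, and the short bottle's tip at about (364.0,198.5) top and (306.0,266.4) side. Next I triangulate these and zoom in on the mould.

Run:
```python
from h import *
np.set_printoptions(precision=4,suppress=True)
print("bell",tri((182.4,219.9),(195.1,155.1)),plane("top",(182.4,219.9),.07),plane("side",(195.1,155.1),.07),"dome base",plane("top",(185.75,222.6),.02))
print("short",tri((364.0,198.5),(306,266.4)),plane("top",(364,198.5),.074),plane("side",(306,266.4),.074))
print("other tips",tri((354.5,250),(216,256)),tri((358.5,223),(263,261.5)))
t=cv2.imread("pics/top0.png");s=cv2.imread("pics/side0.png")
a=cv2.resize(t[190:270,227:307],None,fx=5,fy=5,interpolation=0);b=cv2.resize(s[180:260,185:265],None,fx=5,fy=5,interpolation=0)
cv2.imwrite("pics/m.png",cv2.convertScaleAbs(np.hstack([a,b]),alpha=1.2))
```

```text
bell (array([0.4941, 0.2676, 0.0738]), np.float64(0.0017788591843177308)) [0.4938 0.2685 0.07  ] [0.4969 0.2755 0.07  ] dome base [0.4921 0.267  0.02  ]
short (array([ 0.5562, -0.2948,  0.0765]), np.float64(0.0036163487553277536)) [ 0.555  -0.2947  0.074 ] [ 0.5597 -0.2926  0.074 ]
other tips (array([ 0.3952, -0.2481,  0.1192]), np.float64(0.004075904637639963)) (array([ 0.4778, -0.2695,  0.0951]), np.float64(0.004104925504914187))
```

View pics/m.png

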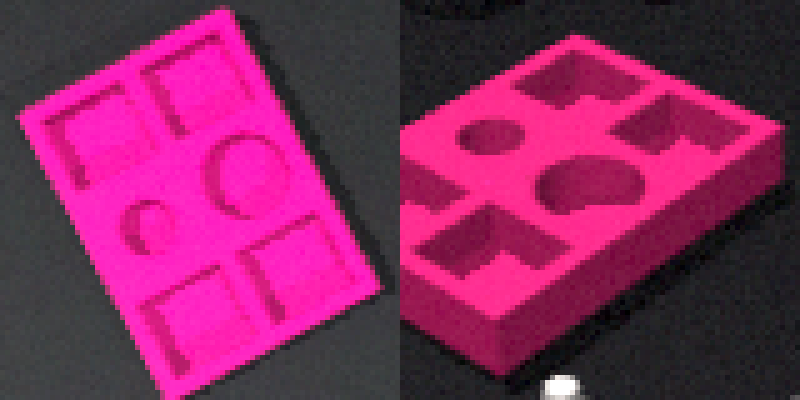

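The mould crop shows the small well at (256.1,235.1) top and (202.7,206.7) side, and the large well at (275.7,224.3) top and (222.3,216.5) side.

```bash
cat >> h.py <<'E'
def shift(P,tool_z):
    "tool-axes shift that brings TCP to world x,y of P and z tool_z"
    s=r.get_state();return np.round(R.from_quat(s['orientation']).inv().apply(np.array([P[0],P[1],tool_z])-s['tcp_pos']),4)
E
python3 - <<'E'
from h import *
np.set_printoptions(precision=4,suppress=True)
a=tri((256.1,235.1),(202.7,206.7));b=tri((275.7,224.3),(222.3,216.5))
print(a,b,np.linalg.norm(a[0]-b[0]),plane("top",(256.1,235.1),.034),plane("side",(202.7,206.7),.034))
print(shift((.4945,.269),.22))
E
```

```text
(array([0.4495, 0.0417, 0.035 ]), np.float64(0.0023201447365935614)) (array([ 0.4822, -0.0203,  0.0356]), np.float64(0.0007023751945705146)) 0.07012277200243747 [0.4485 0.0419 0.034 ] [0.4511 0.0432 0.034 ]
[-0.421  -0.2757  0.004 ]
```

The manual's scale: shifts go in shares of 20 cm and turns go in shares of pi rad. Converting my numbers, -0.15 m / 0.2 = -0.75, -0.12 m / 0.2 = -0.6.

```bash
echo '[[[-0.15,-0.1,0,0,0,0],[-0.3,-0.2,0,0,0,0],[-0.45,-0.3,0,0,0,0],[-0.6,-0.4,0,0,0,0],[-0.75,-0.5,0,0,0,0]]]' | python3 jog.py 0.0 10
echo '[[[-0.15,-0.1,0,0,0,0],[-0.3,-0.2,0,0,0,0],[-0.45,-0.3,0,0,0,0],[-0.6,-0.4,0,0,0,0],[-0.75,-0.5,0,0,0,0]]]' | python3 jog.py
echo '[[[-0.15,-0.1,0,0,0,0],[-0.3,-0.2,0,0,0,0],[-0.45,-0.3,0,0,0,0],[-0.6,-0.375,0,0,0,0],[-0.605,-0.38,0,0,0,0]]]' | python3 jog.py
echo '[[[0,0,0,0,0,0],[0,0,0,0,0,0]]]' | python3 jog.py
python3 -c "
from h import *
print(shift((.4945,.269),.12))"
```

```text
clock: 0.52
tcp_pos: [0.2711, 0.5003, 0.2239]
orientation: [0.113, 0.994, -0.0, -0.0]
contact_force: [1.4, 0.2, 0.4]
opening: 0.684
gripper_force: 0.0
clock: 0.93
tcp_pos: [0.3946, 0.369, 0.224]
orientation: [0.114, 0.994, -0.0, -0.0]
contact_force: [0.4, -0.5, 0.9]
opening: 0.327
gripper_force: 0.0
clock: 1.35
tcp_pos: [0.5001, 0.2623, 0.2241]
orientation: [0.119, 0.993, -0.002, 0.002]
contact_force: [0.3, -0.4, -0.5]
opening: 0.007
gripper_force: 0.0
clock: 1.52
tcp_pos: [0.4937, 0.2698, 0.2239]
orientation: [0.114, 0.994, 0.0, -0.001]
contact_force: [-0.1, -0.3, 0.5]
opening: 0.006
gripper_force: 0.0
[-0.0011 -0.0006  0.1039]
```

Over the bell. I descend to just above it and check with both cameras.

In the tool's units: 0.12 m / 0.2 = 0.6, 0.115 m / 0.2 = 0.575.

```bash
echo '[[[0,0,0.15,0,0,0],[0,0,0.3,0,0,0],[0,0,0.45,0,0,0],[0,0,0.575,0,0,0],[0,0,0.6,0,0,0]]]' | python3 jog.py
echo '[[[0,0,0,0,0,0],[0,0,0,0,0,0]]]' | python3 jog.py
python3 - <<'E'
from h import *
t=cam.read_camera("top")[:,:,::-1];s=cam.read_camera("side")[:,:,::-1]
a=cv2.resize(t[170:250,147:227],None,fx=5,fy=5,interpolation=0);b=cv2.resize(s[110:190,155:235],None,fx=5,fy=5,interpolation=0)
cv2.imwrite("pics/bell.png",np.hstack([a,b]))
p=r.get_state()['tcp_pos'];print(p,proj("side",p-[0,0,.019]))
E
```

```text
clock: 1.93
tcp_pos: [0.4903, 0.27, 0.1005]
orientation: [0.112, 0.994, -0.002, -0.003]
contact_force: [-0.2, -0.6, -0.1]
opening: 0.006
gripper_force: 0.0
clock: 2.1
tcp_pos: [0.4943, 0.2706, 0.105]
orientation: [0.113, 0.994, 0.0, 0.0]
contact_force: [0.1, 0.4, 0.9]
opening: 0.003
gripper_force: 0.0
[0.49530199 0.27046534 0.10593894] [194.6 150.8]
```

View pics/bell.png

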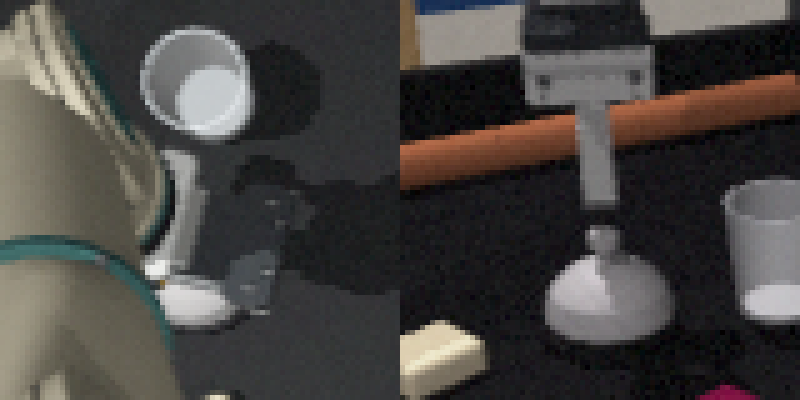

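The fingertip sits at column ~194.7 (row ~154) in the side view, directly over the plunger (195). Pressing slowly.

In the tool's units: 0.014 m / 0.2 = 0.07, 0.013 m / 0.2 = 0.065.

```bash
echo '[[[0,0,0.03,0,0,0],[0,0,0.05,0,0,0],[0,0,0.065,0,0,0],[0,0,0.07,0,0,0],[0,0,0.07,0,0,0]]]' | python3 jog.py
echo '[[[0,0,0.015,0,0,0],[0,0,0.025,0,0,0],[0,0,0.03,0,0,0],[0,0,0.03,0,0,0],[0,0,0.03,0,0,0]]]' | python3 jog.py
echo '[[[0,0,0.005,0,0,0],[0,0,0.0075,0,0,0],[0,0,0.0075,0,0,0],[0,0,0.0075,0,0,0],[0,0,0.0075,0,0,0]]]' | python3 jog.py
python3 -c "
from h import *
cv2.imwrite('pics/press.png',cv2.resize(cam.read_camera('side')[130:190,165:225,::-1],None,fx=8,fy=8,interpolation=0))"
```

```text
clock: 2.62
tcp_pos: [0.4944, 0.2691, 0.09]
orientation: [0.114, 0.994, -0.0, -0.0]
contact_force: [-0.1, -0.5, 0.9]
opening: 0.004
gripper_force: 0.0
clock: 3.03
tcp_pos: [0.4948, 0.2694, 0.0844]
orientation: [0.114, 0.994, 0.0, 0.0]
contact_force: [-0.1, 0.2, 3.2]
opening: 0.003
gripper_force: 1.4
clock: 3.45
tcp_pos: [0.4948, 0.2694, 0.0829]
orientation: [0.114, 0.994, 0.0, 0.0]
contact_force: [-0.4, 0.2, 2.4]
opening: 0.006
gripper_force: 1.7
```

View pics/press.png

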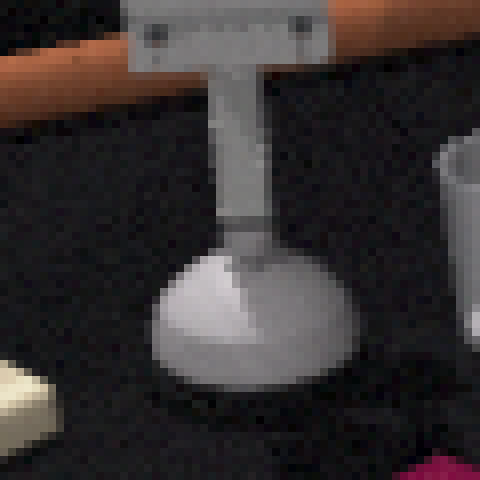

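The tip is on the plunger (crop (245,220)) and it is down about 6 mm. I press one more millimetre to be certain, then rise.

In the tool's units: 0.001 m / 0.2 = 0.005, 0.0005 m / 0.2 = 0.0025.

```bash
echo '[[[0,0,0.0025,0,0,0],[0,0,0.005,0,0,0],[0,0,0.005,0,0,0],[0,0,0.005,0,0,0]]]' | python3 jog.py
echo '[[[0,0,-0.1,0,0,0],[0,0,-0.25,0,0,0],[0,0,-0.4,0,0,0],[0,0,-0.55,0,0,0],[0,0,-0.675,0,0,0]]]' | python3 jog.py
echo '[[[0,0,0,0,0,0],[0,0,0,0,0,0]]]' | python3 jog.py
python3 -c "
from h import *
print(shift((.557,-.294),.22))"
```

```text
clock: 3.83
tcp_pos: [0.4948, 0.2694, 0.0821]
orientation: [0.114, 0.994, 0.0, 0.0]
contact_force: [0.5, -0.6, 6.3]
opening: 0.006
gripper_force: 3.0
clock: 4.25
tcp_pos: [0.4941, 0.2692, 0.2182]
orientation: [0.114, 0.994, -0.0, -0.0]
contact_force: [-0.8, 0.1, -0.1]
opening: 0.005
gripper_force: 0.0
clock: 4.42
tcp_pos: [0.4947, 0.2696, 0.2175]
orientation: [0.114, 0.994, 0.001, 0.001]
contact_force: [1.0, -0.1, -0.7]
opening: 0.003
gripper_force: 0.0
[-0.1879 -0.535  -0.0031]
```

Bottomed out at 6.3 N, so the bell has rung. On to the short bottle.

In the tool's units: -0.175 m / 0.2 = -0.875, -0.14 m / 0.2 = -0.7.

```bash
echo '[[[-0.06,-0.175,0,0,0,0],[-0.12,-0.35,0,0,0,0],[-0.18,-0.525,0,0,0,0],[-0.24,-0.7,0,0,0,0],[-0.3,-0.875,0,0,0,0]]]' | python3 jog.py
echo '[[[-0.06,-0.175,0,0,0,0],[-0.12,-0.35,0,0,0,0],[-0.18,-0.525,0,0,0,0],[-0.24,-0.7,0,0,0,0],[-0.3,-0.875,0,0,0,0]]]' | python3 jog.py
echo '[[[-0.065,-0.175,0,0,0,0],[-0.13,-0.35,0,0,0,0],[-0.195,-0.525,0,0,0,0],[-0.26,-0.7,0,0,0,0],[-0.34,-0.875,0,0,0,0]]]' | python3 jog.py
echo '[[[0,-0.05,0,0,0,0],[0,-0.05,0,0,0,0],[0,-0.05,0,0,0,0]]]' | python3 jog.py
python3 -c "
from h import *
print(shift((.557,-.294),.113))"
```

```text
clock: 4.83
tcp_pos: [0.5118, 0.0834, 0.2148]
orientation: [0.113, 0.994, -0.001, -0.002]
contact_force: [0.8, -0.6, -0.3]
opening: 0.005
gripper_force: 0.0
clock: 5.25
tcp_pos: [0.5308, -0.1002, 0.2147]
orientation: [0.114, 0.994, 0.0, -0.002]
contact_force: [0.9, 0.8, 0.7]
opening: 0.008
gripper_force: 0.0
clock: 5.67
tcp_pos: [0.5574, -0.2857, 0.2143]
orientation: [0.114, 0.994, 0.001, -0.002]
contact_force: [0.0, -1.1, 0.1]
opening: 0.004
gripper_force: 0.0
clock: 5.92
tcp_pos: [0.5556, -0.2933, 0.2147]
orientation: [0.114, 0.993, 0.001, -0.002]
contact_force: [-0.5, 0.7, 0.0]
opening: 0.007
gripper_force: 0.0
[-0.0019 -0.0006  0.1017]
```

```bash
echo '[[[-0.005,0,0.15,0,0,0],[-0.005,0,0.275,0,0,0],[-0.005,0,0.375,0,0,0],[-0.005,0,0.425,0,0,0],[-0.005,0,0.45,0,0,0]]]' | python3 jog.py
echo '[[[0,0,0.025,0,0,0],[0,0,0.05,0,0,0],[0,0,0.055,0,0,0],[0,0,0.055,0,0,0]]]' | python3 jog.py
python3 - <<'E'
from h import *
t=cam.read_camera("top")[:,:,::-1];s=cam.read_camera("side")[:,:,::-1]
a=cv2.resize(t[170:250,320:400],None,fx=5,fy=5,interpolation=0);b=cv2.resize(s[230:310,265:345],None,fx=5,fy=5,interpolation=0)
cv2.imwrite("pics/pt1.png",np.hstack([a,b]))
p=r.get_state()['tcp_pos'];print(p,proj("side",p-[0,0,.019]))
E
```

```text
clock: 6.33
tcp_pos: [0.5572, -0.2913, 0.1248]
orientation: [0.112, 0.994, 0.001, -0.002]
contact_force: [0.2, 0.3, -0.2]
opening: 0.003
gripper_force: 0.0
clock: 6.67
tcp_pos: [0.5582, -0.2945, 0.1162]
orientation: [0.114, 0.994, -0.0, 0.0]
contact_force: [0.0, -0.1, -0.1]
opening: 0.005
gripper_force: 0.0
[ 0.55829759 -0.29484945  0.11649327] [306.9 257.9]
```

View pics/pt1.png

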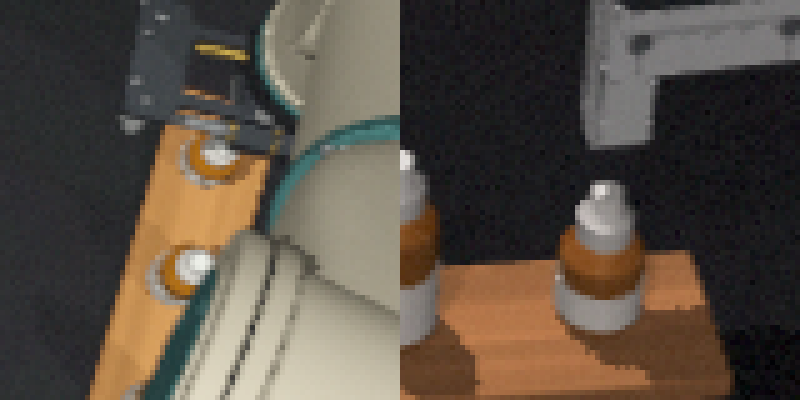

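The side view shows the fingertips about 20 mm above the short nozzle (tip ~(308,259), nozzle ~(305,266)). They're 2–3 mm too far in +x, so I trim that and hold about 2.5 s.

In the tool's units: 0.003 m / 0.2 = 0.015, 0.002 m / 0.2 = 0.01.

```bash
echo '[[[0.005,0,0.005,0,0,0],[0.015,-0.005,0.01,0,0,0],[0.015,-0.005,0.01,0,0,0],[0.015,-0.005,0.01,0,0,0],[0.015,-0.005,0.01,0,0,0]]]' | python3 jog.py
for i in 1 2 3 4 5 6; do echo '[[[0,0,0,0,0,0],[0,0,0,0,0,0],[0,0,0,0,0,0],[0,0,0,0,0,0],[0,0,0,0,0,0]]]' | python3 jog.py | grep -E 'clock|tcp'; done
echo '[[[0,0,-0.1,0,0,0],[0,0,-0.25,0,0,0],[0,0,-0.4,0,0,0],[0,0,-0.5,0,0,0],[0,0,-0.525,0,0,0]]]' | python3 jog.py
echo '[[[0,0,0,0,0,0],[0,0,0,0,0,0]]]' | python3 jog.py
python3 -c "
from h import *
print(shift((.4495,.042),.22))"
```

```text
clock: 7.18
tcp_pos: [0.5547, -0.2949, 0.1138]
orientation: [0.114, 0.994, -0.0, 0.0]
contact_force: [-0.6, 0.7, -0.1]
opening: 0.008
gripper_force: 0.0
clock: 7.6
tcp_pos: [0.5547, -0.2949, 0.1138]
clock: 8.02
tcp_pos: [0.5547, -0.2949, 0.1138]
clock: 8.43
tcp_pos: [0.5547, -0.2949, 0.1137]
clock: 8.85
tcp_pos: [0.5547, -0.2948, 0.1137]
clock: 9.27
tcp_pos: [0.5547, -0.2949, 0.1138]
clock: 9.68
tcp_pos: [0.5547, -0.2949, 0.1138]
clock: 10.1
tcp_pos: [0.5567, -0.296, 0.2228]
orientation: [0.114, 0.994, -0.001, 0.003]
contact_force: [0.8, -0.5, 0.1]
opening: 0.008
gripper_force: 0.0
clock: 10.27
tcp_pos: [0.5541, -0.2945, 0.2179]
orientation: [0.114, 0.994, 0.0, -0.001]
contact_force: [-0.6, 1.3, -1.1]
opening: 0.005
gripper_force: 0.0
[ 0.1779  0.3042 -0.0018]
```

In the tool's units: 0.15 m / 0.2 = 0.75, 0.12 m / 0.2 = 0.6.

```bash
echo '[[[0.09,0.15,0,0,0,0],[0.18,0.3,0,0,0,0],[0.27,0.45,0,0,0,0],[0.36,0.6,0,0,0,0],[0.45,0.75,0,0,0,0]]]' | python3 jog.py >/dev/null
echo '[[[0.09,0.15,0,0,0,0],[0.18,0.3,0,0,0,0],[0.27,0.45,0,0,0,0],[0.375,0.625,0,0,0,0],[0.44,0.77,0,0,0,0]]]' | python3 jog.py >/dev/null
echo '[[[0,0,0,0,0,0],[0,0,0,0,0,0],[0,0,0,0,0,0]]]' | python3 jog.py
python3 -c "
from h import *
print(shift((.4495,.042),.072))"
```

```text
clock: 11.35
tcp_pos: [0.4494, 0.0407, 0.2178]
orientation: [0.114, 0.994, -0.001, -0.001]
contact_force: [0.1, -1.0, 0.7]
opening: 0.005
gripper_force: 0.0
[-1.000e-04  1.500e-03  1.458e-01]
```

In the tool's units: 0.13 m / 0.2 = 0.65, 0.115 m / 0.2 = 0.575.

```bash
echo '[[[0,0.005,0.15,0,0,0],[0,0.005,0.3,0,0,0],[0,0.005,0.45,0,0,0],[0,0.005,0.575,0,0,0],[0,0.005,0.65,0,0,0]]]' | python3 jog.py >/dev/null
echo '[[[0,0,0.04,0,0,0],[0,0,0.065,0,0,0],[0,0,0.075,0,0,0],[0,0,0.075,0,0,0],[0,0,0.075,0,0,0]]]' | python3 jog.py
python3 - <<'E'
from h import *
s=cam.read_camera("side")[:,:,::-1]
cv2.imwrite("pics/pt2.png",cv2.resize(s[150:310,160:340],None,fx=3.5,fy=3.5,interpolation=0))
p=r.get_state()['tcp_pos'];print(p,proj("side",p-[0,0,.019]),proj("side",[.4495,.042,.034]))
E
```

```text
clock: 12.18
tcp_pos: [0.4508, 0.0422, 0.0744]
orientation: [0.114, 0.993, 0.0, 0.001]
contact_force: [-0.1, 1.3, 0.3]
opening: 0.004
gripper_force: 0.0
[0.4508601  0.0423284  0.07454656] [202.1 199.8] [202.2 207.1]
```

View pics/pt2.png

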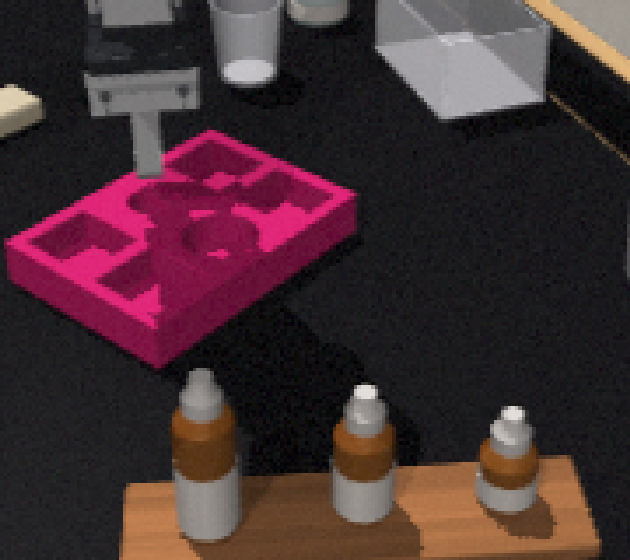

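The fingertips at (202.5,200.5) are about 21 mm over the small well (202,207), and all three bottles are still standing. Hold, then hand in.

In the tool's units: 0.001 m / 0.2 = 0.005.

```bash
for i in 1 2 3 4 5 6; do echo '[[[0,0,0.005,0,0,0],[0,0,0.005,0,0,0],[0,0,0,0,0,0],[0,0,0,0,0,0],[0,0,0,0,0,0]]]' | python3 jog.py | grep -E 'clock|tcp'; done
python3 -c "
from station import r, cam, order
print(order.finish_job())"
```

```text
clock: 12.65
tcp_pos: [0.4503, 0.0425, 0.0739]
clock: 13.07
tcp_pos: [0.4502, 0.0424, 0.0738]
clock: 13.48
tcp_pos: [0.4502, 0.0424, 0.0738]
clock: 13.9
tcp_pos: [0.4502, 0.0424, 0.0738]
clock: 14.32
tcp_pos: [0.4502, 0.0425, 0.0738]
clock: 14.73
tcp_pos: [0.4502, 0.0425, 0.0738]
the job is handed in; nothing more can be done
None
```

I pressed the bell's plunger all the way down, pointed at the short bottle and then the small well for about 2.5 s each from roughly 2 cm above, and handed the job in at about 15 s with the hand still over the small well; no verdict was returned.

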